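Index the label carousel to the tall roll

TASK

Change the label carousel over to the tallest of its three label rolls: push the locking lever aside to unlock it, push one of the three spokes round with a fingertip until the tallest roll stands at the front, by the upright peel blade, and then push the locking lever fully home again so that its tongue locks the carousel there. Only push with the fingertips on the spokes and the lever: do not touch the rolls, lift nothing, and leave the things standing round the carousel where they are.

Things in the scene. Friction and masses are not known exactly. Their poses are not given: they have to be found in the camera images.
- carousel: fixed grey base plate of the label carousel, 224 mm across, 12 mm high; origin on the table under the carousel's vertical turning axis, z up, -x to the front, where its nose carries a thin upright steel peel blade (163 to 196 mm in front of the axis, top 74 mm above the table)
- axis (a point): point on the dial's vertical turning axis, 50 mm above the table. The dial is a dark steel plate of 200 mm diameter, top 22 mm above the table, with three notches in its rim, a central hub (38 mm diameter, 66 mm high), three label rolls on spindles 58 mm from the axis, and three spokes midway between the rolls
- front_station (a point): the front station: fixed point 58 mm in front of the axis (carousel -x), 48 mm above the table, where the tallest roll's centre must come
- dial (a joint): angle of the dial in rad; 0 at the start, grows counter-clockwise seen from above, turns either way (to 6.3). Stations are 2.094 rad (120 deg) apart; the lock engages only at multiples of 2.094. Light friction, about 0.7 N at a spoke's end; it stays where it is left, and is held fast while the lock is home
- spoke_a (a point): grip of a spoke, 124 mm from the axis, 50 mm above the table: centre of the 16 mm thick black sleeve that covers the level radial spoke from 100 to 147 mm from the axis, beyond the dial's rim; nearer the hub it is a 10 mm steel rod. Points away from the front when the dial reads 0
- spoke_b (a point): the same on the spoke 120 deg counter-clockwise from spoke_a
- spoke_c (a point): the same on the spoke 240 deg counter-clockwise from spoke_a
- lock (a joint): angle of the locking lever in rad: 0 = home, tongue fully in a notch of the dial's rim; 0.42 = its stop; the tongue is clear of the rim from 0.30 on. Grows clockwise seen from above. Friction (1.4 N at the pin) keeps it where it is left. The tapered tongue draws the dial true if it is within 0.06 rad of a station; farther off it meets the rim and does not go home
- lock_pivot (a point): point on the locking lever's vertical pivot, at the left of the base, 125 mm from the axis (carousel x +36, y +120 mm), 50 mm above the table; the flat lever lies 13 to 23 mm above the table, under the spokes
- lock_pin (a point): the lever's upright black finger pin, 85 mm from lock_pivot, diameter 17 mm, from 26 to 75 mm above the table, open on both sides; this point is on its axis 50 mm above the table. Pushed clockwise (seen from above) about lock_pivot it unlocks, counter-clockwise it locks
- tall_roll_centre (a point): centre of the tallest label roll (white, 66 mm diameter, 52 mm high, top 74 mm above the table); it stands loose on one of the dial's spindles, left or right at the back at the start
- tall_roll: the tallest label roll; origin at the centre of its underside
- middle_roll_centre (a point): centre of the 40 mm high label roll (70 mm diameter), at the front station at the start
- middle_roll: the 40 mm high label roll; origin at the centre of its underside
- low_roll_centre (a point): centre of the 34 mm high label roll (68 mm diameter), on the remaining spindle
- low_roll: the 34 mm high label roll; origin at the centre of its underside
- cheese_a: pear-shaped cheese, 119 mm diameter, 138 mm high, standing left of the carousel; origin at the centre of its underside; bystander
- cheese_b: pear-shaped cheese, 113 mm diameter, 142 mm high, standing left of the carousel, farther off; origin at the centre of its underside; bystander
- tape: roll of clear tape lying flat, 93 mm diameter, 48 mm high, right of the carousel; origin at the centre of its underside; bystander
Not all that is in view belongs to the job. Leave any yellow look-alike of the low_roll alone. What is shaped like the middle_roll but red is not meant.

How it is judged:
By the outcome, as a careful person would: the job done as asked, in the order asked, and still so for the second after the job is handed in, with the robot touching nothing.
It also fails if it takes over 64 s, if anything falls off the work surface, if the arm or the gripper's body presses on something with over 40 N, if the wrist force passes 120 N, or if a joint passes its speed limit or range.

ROBOT

A 6-joint arm with a two-finger parallel gripper is mounted at the origin on the work surface; the furniture and walls round the work are solid. World frame = base frame: x ahead of the robot, y to its left, z up, the work surface at z = 0. Lengths are in m, angles in rad, forces in N, time in s.
With the tool pointing down it reaches from about 0.25 to 0.775 m from the base axis. Payload 4 kg.
Tool frame: the origin (TCP) lies midway between the tips of the shut fingers; the grasp point (between the pads) lies 19 mm behind it; z points along the fingers, y is the line along which they close (so a half turn about z gives the same grasp; the last joint's range is limited). The gripper opens to 94 mm and grips with 3 to 60 N. Pads are 16 mm wide; open, the fingers measure 119 mm over their backs; the gripper's body (75 mm by 177 mm) begins 78 mm behind the grasp point.
Start: joints at [-1.275, 0.087, 1.371, -0, 1.684, -0.103], TCP at [0.214, -0.507, 0.171] pointing down, gripper open.
Joint ranges: [-3.1, 3.1], [-0.76, 2.03], [0.27, 2.55], [-1.08, 4.22], [0.17, 2.65], [-2.57, 2.57]. Speed limits (rad/s): [2.79, 2.79, 3.14, 3.14, 3.14, 3.14].

INTERFACE

Orientations are given as a rotation vector (axis times angle).
In Python, from cell import get_obs, capture, camera_params, job_done gives the robot as it stands.
- The arm moves only by the tool play_rows, never from a script. Its argument "motion" is one flat list of numbers, 6 for each row, row after row: the shift along the tool's x, y, z normalised to -1 to 1, where 1 is 30 mm, then the turn, a rotation vector about the tool's x, y, z normalised to -1 to 1, where 1 is 0.1 rad. In form: [tx, ty, tz, ax, ay, az, tx, ty, tz, ax, ay, az, ...]. A call has 1 to 5 rows; each row shifts and turns the commanded pose from where the row before left it, along the tool's axes as they then stand; what a row does not reach is not made up. A row lasts 1/12 s, in which the tool goes at most 41.7 mm and 7.16 degrees, less where a joint would pass 70% of its speed; a pose out of reach is approached as far as the arm can. A call with a number of a shift or a turn outside -1 to 1 is refused whole. A call with a gripper value outside its range is refused whole. "grip" is the finger opening in mm, from 0 to 94, set as the call begins (left out, the last holds). The fingers move at their own pace and stop on an object; the grip force is fixed at half the most. Time passes only in rows, so rows that do not move let the fingers close. It gives the time, the measured TCP pose, the force, the opening and the grip force at its end, in the units of the state.
- get_obs(): the state, without advancing time (a new reading comes with each control period).
- capture(name): name is "scene" or "top" or "wrist"; returns the picture (420x560x3 uint8, red, green, blue); there is no depth.
- camera_params(name): a dict with "fx", "fy", "cx", "cy" (pixels), "rvec" (rotation vector, rad) and "tvec" (3), from world to camera coordinates, as OpenCV has them. Camera axes: x right, y down, z forward; pixel columns grow to the right and rows downward; lengths in m; the calibration is good to about 2 mm. A picture is of the moment at which its call begins: read the wrist's pose just before it. camera_params takes no time and is no camera call; for the wrist camera it gives the pose at the moment of the call.
- job_done(): hands the job in; it is judged then, once.
The state is a dict: "time_s": time; "joint_positions": joint angles; "dq": joint speeds; "effort": joint torques, N m; "eef_pos": TCP position; "ee_rot": TCP orientation; "wrist_force": force on the tool from outside, world axes, zero at the start; "ft_torque": the same for the moment, N m; "finger_gap": opening from 0.0 (shut) to 1.0 (fully open); "grip_force": force on a finger pad.
Only numpy, scipy, OpenCV 4.12 (cv2) and the standard library are available. Lean on these libraries where they do the work, as an engineer would, in place of code of your own. Each camera call takes 0.05 s, during which the arm holds its last target. There are 200 camera calls.

## Working session

There is one attempt and no reset: what is moved stays moved. The work goes in short steps, Python scripts to look and compute and a tool call to move; the robot and the scene stay as the last step left them, time stands still between calls to the robot, and variables do not carry over. Pictures are saved under pics/ and viewed, at most 10 in all, crops included, and the job is handed in when it is done.

Besides the shell and the picture viewer there is one more tool, called after ">>>" as name(argument=value, ...), one argument or row to a line, values as JSON. play_rows: Moves the arm, as the interface text tells. Scaled input: -1 to 1 covers 30 mm each way for a shift and 0.1 rad each way for a turn. Its arguments: {"type":"object","properties":{"motion":{"type":"array","items":{"type":"number"}},"grip":{"type":"number"}},"required":["motion"]}

```bash
mkdir -p pics; cat > h.py <<'E'
import numpy as np,cv2
from cell import *
def save(n,f):
    im=capture(n); cv2.imwrite('pics/'+f,im[:,:,::-1]); return im
def ray(n,u,v,z):
    p=camera_params(n);R=cv2.Rodrigues(np.array(p['rvec'],float))[0];t=np.array(p['tvec'],float)
    d=R.T@np.array([(u-p['cx'])/p['fx'],(v-p['cy'])/p['fy'],1]);c=-R.T@t
    return c+d*(z-c[2])/d[2]
def proj(n,P):
    p=camera_params(n);K=np.array([[p['fx'],0,p['cx']],[0,p['fy'],p['cy']],[0,0,1]])
    return cv2.projectPoints(np.array(P,float).reshape(-1,3),np.array(p['rvec'],float),np.array(p['tvec'],float),K,None)[0].reshape(-1,2)
E
python3 - <<'E'
from h import *
save('top','top0.png');save('scene','scene0.png');print(get_obs())
for n in('top','scene'):print(camera_params(n))
E
```

```text
{'time_s': 0.1, 'joint_positions': array([-1.27509472e+00,  8.78915961e-02,  1.37206898e+00,  6.73565885e-06,
        1.68358273e+00, -1.03076206e-01]), 'dq': array([-0.00102952, -0.00235996, -0.00291419, -0.00240399,  0.00063692,
       -0.00079961]), 'effort': array([ 2.38374603e-03, -3.41252661e+01, -3.03301370e+01,  7.20275240e-02,
        3.04290396e-02, -9.18663818e-05]), 'eef_pos': array([ 0.21341152, -0.50631717,  0.16973285]), 'ee_rot': array([-3.07744676e+00, -6.21872910e-01,  2.84013662e-04]), 'wrist_force': array([-0.05334498,  0.45650378, -0.29105461]), 'ft_torque': array([0.02900871, 0.01382414, 0.00612479]), 'grip_force': 0.0, 'finger_gap': 1.0002034024297786}
{'fx': 410.13927141470464, 'fy': 410.13927141470464, 'cx': 275.0154818880072, 'cy': 204.31156149100022, 'rvec': array([ 2.15222816, -2.21382422,  0.12916612]), 'tvec': array([0.06800523, 0.580608  , 1.17311609])}
{'fx': 528.6554894348301, 'fy': 528.6554894348301, 'cx': 272.20548273994757, 'cy': 210.90070180674232, 'rvec': array([ 1.14361215, -2.11492308,  1.19103205]), 'tvec': array([0.38793674, 0.28251509, 1.2702578 ])}
```

View pics/top0.png

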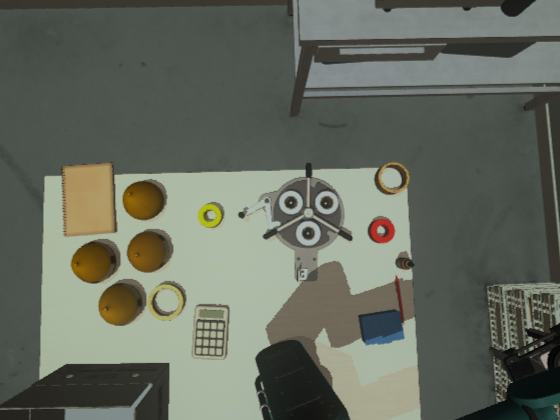

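View pics/scene0.png

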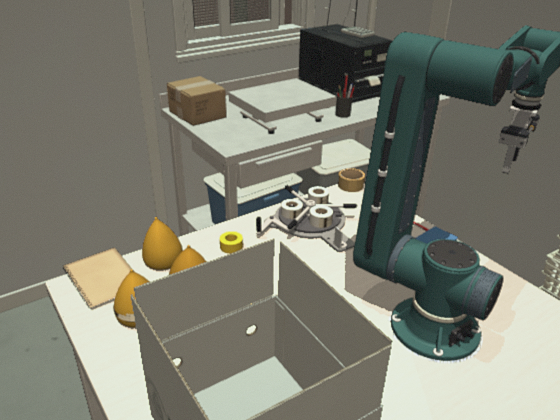

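The top view shows the carousel hub at about (308,213), its nose at (305,272), spoke_a's end at (309,166) and the lever pin near (243,214). I'll zoom in and measure.

```bash
python3 - <<'E'
from h import *
im=cv2.imread('pics/top0.png');cv2.imwrite('pics/top0c.png',cv2.resize(im[155:290,225:360],None,fx=4.4,fy=4.4,interpolation=cv2.INTER_CUBIC))
for nm,u,v,z in[('hub',308,213,.066),('a',309,169,.05),('b',269,235,.05),('c',346,237,.05),('nose',305,275,.012),('pin',242,214,.075)]:print(nm,ray('top',u,v,z).round(3))
p=camera_params('top');R=cv2.Rodrigues(p['rvec'])[0];print(-R.T@p['tvec'])
E
```

```text
hub [ 0.551 -0.04   0.066]
a [ 0.68  -0.049  0.05 ]
b [0.493 0.072 0.05 ]
c [ 0.481 -0.148  0.05 ]
nose [ 0.374 -0.03   0.012]
pin [0.553 0.146 0.075]
[0.46836032 0.080549   1.22150816]
```

View pics/top0c.png

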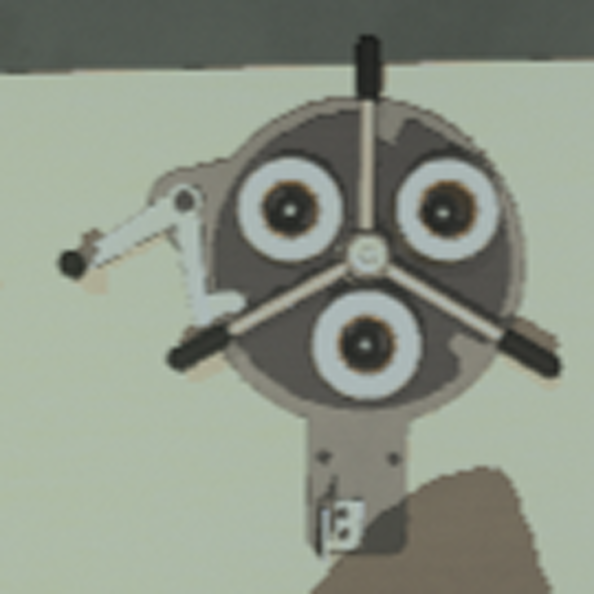

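```bash
python3 - <<'E'
from h import *
from scipy.optimize import least_squares
C=lambda u,v:np.array([u/4.4+225-.39,v/4.4+155-.39])
pix=np.array([C(369,255),C(368,68),C(200,345),C(532,355),C(72,263),C(184,200)])
# pin unlocked angle 0 : position unknown direction -> only pivot used
def pts(q):
    x,y,w=q;R=np.array([[np.cos(w),-np.sin(w)],[np.sin(w),np.cos(w)]])
    L=[[0,0,.066]]+[[.124*np.cos(a),.124*np.sin(a),.056] for a in np.deg2rad([0,120,240])]
    L.append([.036,.120,.025]);return np.array([[*(R@l[:2]+[x,y]),l[2]] for l in L])
s=least_squares(lambda q:(proj('top',pts(q))-pix[[0,1,2,3,5]]).ravel(),[.55,-.04,0]);print(s.x,s.fun.round(1))
q=s.x;w=q[2];R=np.array([[np.cos(w),-np.sin(w)],[np.sin(w),np.cos(w)]])
pin=ray('top',*pix[4],.075)[:2];pl=R.T@(pin-q[:2])-[.036,.12];print('pin',pin,'rel',pl,np.hypot(*pl),np.rad2deg(np.arctan2(pl[1],pl[0])),'pivot',pts(q)[4])
sc=cv2.imread('pics/scene0.png');
S=6;u0,v0=240,170;big=cv2.resize(sc[v0:v0+90,u0:u0+130],None,fx=S,fy=S,interpolation=cv2.INTER_CUBIC)
for a,col in((60,(0,0,255)),(300,(255,0,0))):
  for h,d in((.052,.066),(.034,.068)):
    t=np.linspace(0,6.28,60);c=R@(.058*np.array([np.cos(np.deg2rad(a)),np.sin(np.deg2rad(a))]))+q[:2]
    P=np.c_[c[0]+d/2*np.cos(t),c[1]+d/2*np.sin(t),0*t+.022+h]
    uv=(proj('scene',P)-[u0-.5,v0-.5])*S
    cv2.polylines(big,[uv.astype(int)],True,col if h>.05 else (0,255,0),1)
cv2.imwrite('pics/sc.png',big)
E
```

```text
[ 0.5531845  -0.0412957  -0.05208332] [-0.1 -0.2  0.5 -0.3 -0.1  0.5 -0.1 -0.  -0.1  0.1]
pin [0.55202345 0.1488008 ] rel [-0.04705586  0.06977828] 0.08416211919838233 123.99425068575684 pivot [0.59538286 0.07666742 0.025     ]
```

View pics/sc.png

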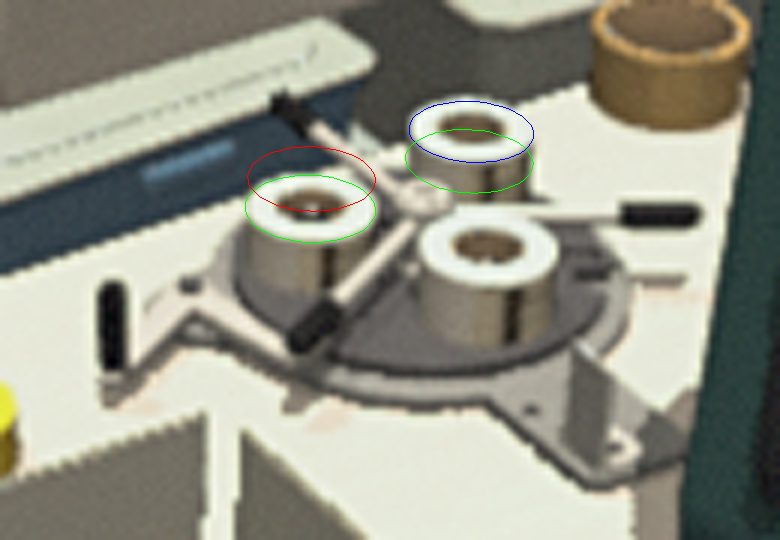

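The overlay matches: the low roll is back-left and the tall roll is back-right. The dial must therefore turn clockwise by 2.094 rad, pushing spoke_c. The current yaw suits every push, so I'm starting to move.

>>> play_rows(
  motion=[0.9,-0.8,0,0,0,0,0.9,-0.8,0,0,0,0,0.9,-0.8,0,0,0,0,0.9,-0.8,0,0,0,0,0.9,-0.8,0,0,0,0],
  grip=0,
)

```text
time_s: 0.52
eef_pos: [0.2915, -0.3421, 0.1702]
ee_rot: [-3.079, -0.621, 0.0]
wrist_force: [0.2, 0.6, 0.1]
finger_gap: 0.684
grip_force: 0.0
```

```bash
cat > to.py <<'E'
from h import *;import sys
o=get_obs();R=cv2.Rodrigues(o['ee_rot'])[0]
T=np.array([float(a) for a in sys.argv[1:4]])
print(o['eef_pos'].round(4),o['ee_rot'].round(3),o['wrist_force'].round(1),o['time_s'],'units',(R.T@(T-o['eef_pos'])/.03).round(2))
E
python3 to.py .5225 .1365 .17
```

```text
[ 0.2915 -0.3421  0.1702] [-3.079 -0.621  0.   ] [0.2 0.6 0.1] 0.5167 units [ 13.28 -11.72   0.02]
```

>>> play_rows(
  motion=[0.9,-0.8,0,0,0,0,0.9,-0.8,0,0,0,0,0.9,-0.8,0,0,0,0,0.9,-0.8,0,0,0,0,0.9,-0.8,0,0,0,0],
)

```text
time_s: 0.93
eef_pos: [0.3693, -0.179, 0.1704]
ee_rot: [-3.079, -0.622, 0.0]
wrist_force: [1.3, -0.2, 0.5]
finger_gap: 0.323
grip_force: 0.0
```

>>> play_rows(
  motion=[0.9,-0.8,0,0,0,0,0.9,-0.8,0,0,0,0,0.9,-0.8,0,0,0,0,0.9,-0.8,0,0,0,0,0.9,-0.8,0,0,0,0],
)

```text
time_s: 1.35
eef_pos: [0.4471, -0.016, 0.1704]
ee_rot: [3.079, 0.623, -0.001]
wrist_force: [-0.4, -0.9, 0.7]
finger_gap: 0.008
grip_force: 0.0
```

```bash
python3 to.py .5225 .1365 .17
```

```text
[ 0.4471 -0.016   0.1704] [ 3.079e+00  6.230e-01 -1.000e-03] [-0.4 -0.9  0.7] 1.35 units [ 4.29 -3.71  0.01]
```

>>> play_rows(
  motion=[0.8,-0.75,0,0,0,0,0.8,-0.75,0,0,0,0,0.8,-0.75,0,0,0,0,0.8,-0.75,0,0,0,0,0.8,-0.75,0,0,0,0],
)

```text
time_s: 1.77
eef_pos: [0.5139, 0.1341, 0.1701]
ee_rot: [3.079, 0.623, -0.002]
wrist_force: [-0.3, -0.5, -0.4]
finger_gap: 0.003
grip_force: 0.0
```

```bash
python3 - <<'E'
from h import *
save('wrist','w1.png')
for k,P in dict(pin=[.552,.149,.075],pivot=[.5954,.0767,.025],hub=[.5532,-.0413,.066],tipb=[.486,.09,.05]).items():print(k,proj('wrist',P).round())
E
python3 to.py .5225 .1365 .036
```

```text
pin [[285. 162.]]
pivot [[364. 146.]]
hub [[463. 235.]]
tipb [[312. 240.]]
[0.5155 0.1393 0.1694] [-3.073e+00 -6.290e-01 -1.000e-03] [ 1.   2.  -0.5] 1.8167 units [0.17 0.2  4.45]
```

View pics/w1.png

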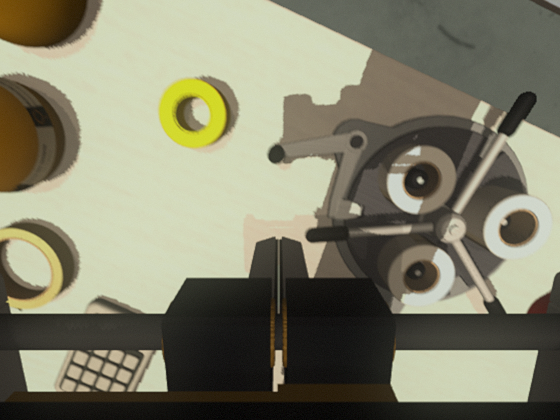

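The wrist view agrees with the model: pin (276,154), pivot (357,141) and hub (453,226) are all offset alike, which is arm settling. I'm descending beside the pin.

>>> play_rows(
  motion=[0,0,0.9,0,0,0,0,0,0.9,0,0,0,0,0,0.9,0,0,0,0,0,0.9,0,0,0,0,0,0.85,0,0,0],
)

```text
time_s: 2.23
eef_pos: [0.513, 0.1322, 0.0352]
ee_rot: [3.079, 0.623, -0.002]
wrist_force: [-0.2, -0.3, -0.5]
finger_gap: 0.002
grip_force: 0.0
```

>>> play_rows(
  motion=[0.25,0,0,0,0,0,0.25,0,0,0,0,0,0.25,0,0,0,0,0,0.25,0,0,0,0,0,0.25,0,0,0,0,0],
)

```text
time_s: 2.65
eef_pos: [0.5512, 0.1476, 0.0397]
ee_rot: [3.079, 0.622, 0.007]
wrist_force: [-0.4, 0.2, -0.3]
finger_gap: 0.005
grip_force: 0.0
```

```bash
python3 to.py .5668 .154 .036
```

```text
[0.5512 0.1476 0.0397] [3.079 0.622 0.007] [-0.4  0.2 -0.3] 2.65 units [0.56 0.01 0.12]
```

>>> play_rows(
  motion=[0.15,0,0,0,0,0,0.15,0,0,0,0,0,0.15,0,0,0,0,0,0.15,0,0,0,0,0,0,0,0,0,0,0],
)

```text
time_s: 3.07
eef_pos: [0.5673, 0.1546, 0.0395]
ee_rot: [3.079, 0.623, 0.007]
wrist_force: [0.4, -0.6, 4.5]
finger_gap: 0.004
grip_force: 2.3
```

```bash
python3 - <<'E'
from h import *
im=save('top','t2.png');save('wrist','w2.png')
a=cv2.resize(im[155:290,225:360,::-1],(400,400),interpolation=cv2.INTER_CUBIC)
b=cv2.resize(cv2.imread('pics/w2.png')[60:360],(400,400*300//560))
o=np.zeros((400,800,3),np.uint8);o[:,:400]=a;o[:b.shape[0],400:]=b;cv2.imwrite('pics/c2.png',o)
E
python3 to.py .5668 .154 .036
```

```text
[0.5673 0.1546 0.0395] [3.079 0.622 0.008] [1.7 0.1 4.8] 3.1667 units [-0.02  0.01  0.12]
```

View pics/c2.png

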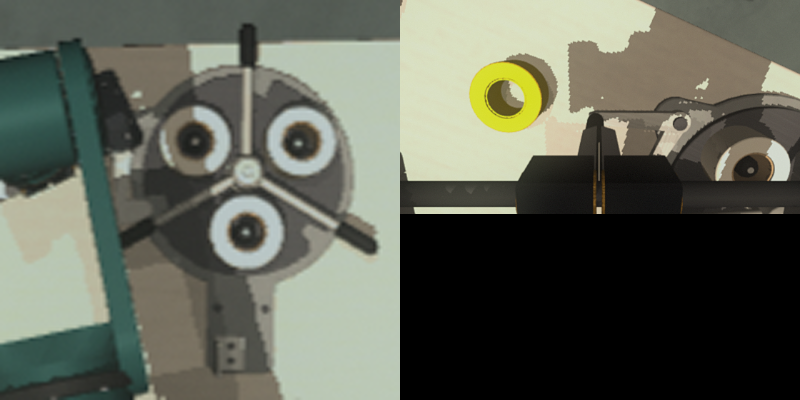

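```bash
python3 - <<'E'
from h import *
a=ray('wrist',273,222,.075);b=ray('wrist',392,232,.024);print(a,b,np.rad2deg(np.arctan2(*(a-b)[1::-1])),np.hypot(*(a-b)[:2]))
E
```

```text
[0.58219789 0.16478068 0.075     ] [0.59440911 0.07872512 0.024     ] 98.07630713034777 0.0869176197608866
```

Lever at about 98° against 121° at home, so about 0.40 rad: unlocked. I'm backing off, rising and going to spoke_c.

>>> play_rows(
  motion=[-0.6,0,0,0,0,0,-0.6,0,-0.5,0,0,0,0,0,-0.9,0,0,0,0,0,-0.9,0,0,0,0,0,0,0,0,0],
)

```text
time_s: 3.58
eef_pos: [0.5354, 0.1405, 0.1127]
ee_rot: [3.079, 0.622, 0.018]
wrist_force: [1.3, 1.1, 0.9]
finger_gap: 0.007
grip_force: 0.0
```

```bash
python3 to.py .515 -.164 .105
```

```text
[0.5354 0.1405 0.1127] [3.079 0.622 0.018] [1.3 1.1 0.9] 3.5833 units [-4.57  9.09  0.23]
```

>>> play_rows(
  motion=[-0.46,0.9,0,0,0,0,-0.46,0.9,0,0,0,0,-0.46,0.9,0,0,0,0,-0.46,0.9,0,0,0,0,-0.46,0.9,0,0,0,0],
)

```text
time_s: 4.0
eef_pos: [0.5203, -0.0124, 0.1056]
ee_rot: [3.079, 0.623, -0.001]
wrist_force: [0.1, -0.0, -0.6]
finger_gap: 0.006
grip_force: 0.0
```

>>> play_rows(
  motion=[-0.46,0.9,0,0,0,0,-0.46,0.9,0,0,0,0,-0.46,0.9,0,0,0,0,-0.46,0.9,0,0,0,0,0,0,0,0,0,0],
)

```text
time_s: 4.42
eef_pos: [0.5111, -0.1371, 0.1055]
ee_rot: [3.079, 0.613, -0.002]
wrist_force: [-0.2, -0.1, -0.2]
finger_gap: 0.007
grip_force: 0.0
```

```bash
python3 to.py .515 -.164 .036
```

```text
[ 0.5111 -0.1371  0.1055] [ 3.079e+00  6.130e-01 -2.000e-03] [-0.2 -0.1 -0.2] 4.4167 units [-0.22  0.87  2.32]
```

>>> play_rows(
  motion=[-0.22,0.88,0,0,0,0,0,0,0.6,0,0,0,0,0,0.8,0,0,0,0,0,0.9,0,0,0,0,0,0,0,0,0],
)

```text
time_s: 4.83
eef_pos: [0.5116, -0.1567, 0.0308]
ee_rot: [-3.072, -0.621, 0.015]
wrist_force: [-0.1, -0.0, -0.7]
finger_gap: 0.002
grip_force: 0.0
```

```bash
cat > arc.py <<'E'
from h import *;import sys
o=get_obs();R=cv2.Rodrigues(o['ee_rot'])[0];p=o['eef_pos'];A=np.array([.5532,-.0413]);r=.124
yaw=np.arctan2(R[1,0],R[0,0])
def fin(s): # finger centre when spoke at world angle s, finger on ccw side
    f=s-np.pi/2;h=.008*abs(np.cos(f-yaw))+.0125*abs(np.sin(f-yaw))+.008
    return A+r*np.array([np.cos(s),np.sin(s)])-h*np.array([np.cos(f),np.sin(f)])
print(p.round(4),o['wrist_force'].round(1),o['time_s'])
last=p.copy()
for d in map(float,sys.argv[1:]):
    t=np.r_[fin(np.deg2rad(d)),.036];print(d,t.round(3),(R.T@(t-last)/.03).round(2));last=t
E
python3 arc.py 237 225 213 201 189 177 165 153 141 129 122 117
```

```text
[ 0.5116 -0.1567  0.0308] [-0.1 -0.  -0.7] 4.8333
237.0 [ 0.505 -0.158  0.036] [-0.22 -0.06 -0.17]
225.0 [ 0.481 -0.145  0.036] [-0.55 -0.69  0.01]
213.0 [ 0.461 -0.127  0.036] [-0.4  -0.82  0.01]
201.0 [ 0.445 -0.105  0.036] [-0.21 -0.88  0.01]
189.0 [ 0.434 -0.082  0.036] [-0.04 -0.83  0.01]
177.0 [ 0.428 -0.058  0.036] [ 0.14 -0.84  0.01]
165.0 [ 0.428 -0.031  0.036] [ 0.32 -0.82  0.  ]
153.0 [ 0.433 -0.005  0.036] [ 0.5  -0.75  0.  ]
141.0 [0.444 0.02  0.036] [ 0.66 -0.63  0.  ]
129.0 [0.46  0.043 0.036] [ 0.8  -0.48 -0.  ]
122.0 [0.472 0.054 0.036] [ 0.52 -0.19 -0.  ]
117.0 [0.482 0.062 0.036] [ 0.39 -0.1  -0.  ]
```

>>> play_rows(
  motion=[-0.22,-0.06,-0.15,0,0,0,-0.28,-0.34,0,0,0,0,-0.27,-0.35,0,0,0,0,-0.2,-0.41,0,0,0,0,-0.2,-0.41,0,0,0,0],
)

```text
time_s: 5.25
eef_pos: [0.4661, -0.1294, 0.0446]
ee_rot: [3.077, 0.622, 0.006]
wrist_force: [0.0, 0.1, 0.2]
finger_gap: 0.002
grip_force: 0.0
```

>>> play_rows(
  motion=[-0.11,-0.44,0,0,0,0,-0.1,-0.44,0,0,0,0,-0.02,-0.42,0,0,0,0,-0.02,-0.41,0,0,0,0,0,0,0,0,0,0],
)

```text
time_s: 5.67
eef_pos: [0.4378, -0.0828, 0.0421]
ee_rot: [-3.078, -0.626, -0.001]
wrist_force: [0.8, -0.6, -0.1]
finger_gap: -0.001
grip_force: 0.0
```

```bash
python3 arc.py 189 177 165 153 141 129 122 117; python3 - <<'E'
from h import *
save('wrist','w3.png');im=save('top','t3.png')
a=cv2.resize(im[155:290,225:360,::-1],(400,400),interpolation=cv2.INTER_CUBIC)
b=cv2.resize(cv2.imread('pics/w3.png'),(400,300))
o=np.zeros((400,800,3),np.uint8);o[:,:400]=a;o[:300,400:]=b;cv2.imwrite('pics/c3.png',o)
E
```

```text
[ 0.4378 -0.0828  0.0421] [ 0.8 -0.6 -0.1] 5.6667
189.0 [ 0.434 -0.082  0.036] [-0.11 -0.06  0.2 ]
177.0 [ 0.428 -0.058  0.036] [ 0.14 -0.84  0.  ]
165.0 [ 0.428 -0.031  0.036] [ 0.32 -0.82  0.  ]
153.0 [ 0.433 -0.005  0.036] [ 0.5  -0.75  0.  ]
141.0 [0.444 0.02  0.036] [ 0.67 -0.63  0.  ]
129.0 [0.46  0.043 0.036] [ 0.8  -0.48  0.  ]
122.0 [0.472 0.054 0.036] [ 0.52 -0.19  0.  ]
117.0 [0.482 0.062 0.036] [ 0.39 -0.09  0.  ]
```

View pics/c3.png

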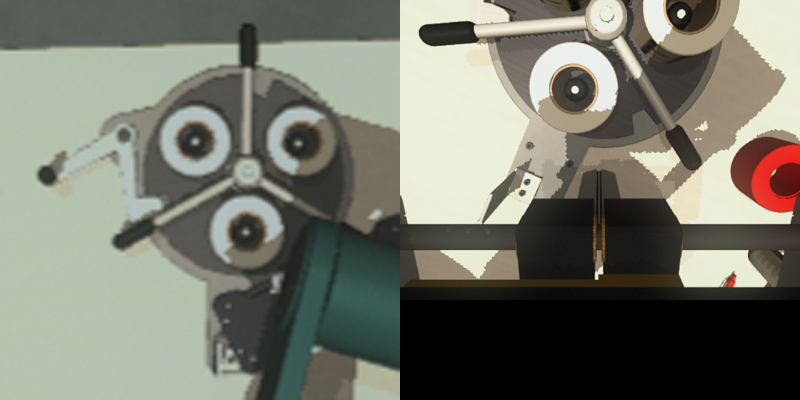

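The dial hasn't turned and the lever looks home again, so the fingertip must have passed the parts. I'm checking the true tip position against the cameras.

```bash
python3 - <<'E'
from h import *
o=get_obs();p=o['eef_pos'];print(p.round(4),o['joint_positions'].round(4))
w=capture('wrist')[:,:,::-1].copy();s=capture('scene')[:,:,::-1].copy()
cp=camera_params('wrist');R=cv2.Rodrigues(cp['rvec'])[0];print('camw',-R.T@cp['tvec'],cp['fx'],get_obs()['eef_pos'].round(4))
A=np.array([.5532,-.0413])
pts=dict(tcp=p,hub=[*A,.066],blade=[.5532-.163*np.cos(.052),-.0413+.163*np.sin(.052),.074],)
for i,d in enumerate((-3,117,237)):pts['tip%d'%d]=[A[0]+.147*np.cos(np.deg2rad(d)),A[1]+.147*np.sin(np.deg2rad(d)),.05]
for k,P in pts.items():
    for n,im in(('wrist',w),('scene',s)):
        u=proj(n,P)[0];print(k,n,u.round());cv2.drawMarker(im,tuple(int(x) for x in u),(0,0,255) if k=='tcp' else(255,0,255),cv2.MARKER_CROSS,9,1)
u=proj('scene',p)[0].astype(int);c=cv2.resize(s[u[1]-60:u[1]+40,u[0]-70:u[0]+70],(400,286),interpolation=cv2.INTER_CUBIC)
out=np.zeros((600,800,3),np.uint8);out[:300,:400]=cv2.resize(w,(400,300));out[:286,400:]=c
c=cv2.resize(s[150:290,200:400],(400,280),interpolation=cv2.INTER_CUBIC);out[300:580,:400]=c
cv2.imwrite('pics/m4.png',out)
E
```

```text
[ 0.4387 -0.0845  0.0421] [-3.1700e-01 -8.2200e-02  1.7997e+00 -4.0000e-04  1.4231e+00  8.5370e-01]
camw [ 0.50252249 -0.0574224   0.25416306] 335.0572677475515 [ 0.4389 -0.0851  0.0419]
tcp wrist [278. 233.]
tcp scene [344. 221.]
hub wrist [287.  18.]
hub scene [310. 202.]
blade wrist [166. 289.]
blade scene [342. 224.]
tip-3 wrist [ 428. -292.]
tip-3 scene [285. 186.]
tip117 wrist [25. 48.]
tip117 scene [288. 228.]
tip237 wrist [414. 236.]
tip237 scene [357. 206.]
```

View pics/m4.png

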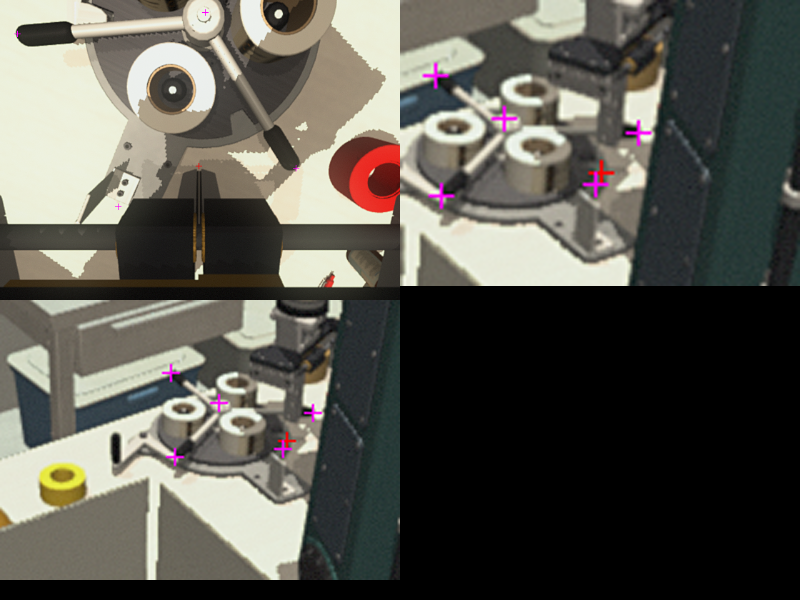

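Wrist view: the TCP marker falls on the tip. Scene view: the fingertip seems to end about 8 px above the marker, so the tip may really be about 20 mm higher than reported. I'll settle it with a gentle touch on the bare table beside the base.

>>> play_rows(
  motion=[-0.5,0,0,0,0,0,-0.5,0,0,0,0,0,0,0,0.3,0,0,0,0,0,0.3,0,0,0,0,0,0.2,0,0,0],
)

```text
time_s: 6.28
eef_pos: [0.4107, -0.0965, 0.0163]
ee_rot: [-3.079, -0.621, 0.001]
wrist_force: [-0.1, -0.3, -0.2]
finger_gap: 0.005
grip_force: 0.0
```

>>> play_rows(
  motion=[0,0,0.15,0,0,0,0,0,0,0,0,0],
)

```text
time_s: 6.45
eef_pos: [0.41, -0.096, 0.0115]
ee_rot: [-3.077, -0.622, 0.004]
wrist_force: [-0.2, -0.3, 0.7]
finger_gap: 0.0
grip_force: 0.0
```

>>> play_rows(
  motion=[0,0,0.15,0,0,0,0,0,0,0,0,0],
)

```text
time_s: 6.62
eef_pos: [0.4107, -0.0963, 0.008]
ee_rot: [-3.079, -0.623, 0.002]
wrist_force: [0.3, 0.4, 0.3]
finger_gap: 0.006
grip_force: 0.0
```

>>> play_rows(
  motion=[0,0,0.1,0,0,0,0,0,0,0,0,0],
)

```text
time_s: 6.78
eef_pos: [0.4108, -0.0965, 0.0055]
ee_rot: [-3.079, -0.623, 0.0]
wrist_force: [0.3, 0.1, 0.5]
finger_gap: 0.003
grip_force: 0.0
```

>>> play_rows(
  motion=[0,0,0.1,0,0,0,0,0,0,0,0,0],
)

```text
time_s: 6.95
eef_pos: [0.4106, -0.0965, 0.0024]
ee_rot: [-3.079, -0.622, 0.001]
wrist_force: [-1.3, 0.2, 0.7]
finger_gap: 0.004
grip_force: 0.0
```

>>> play_rows(
  motion=[0,0,0.1,0,0,0,0,0,0,0,0,0],
)

```text
time_s: 7.12
eef_pos: [0.4106, -0.0965, -0.0007]
ee_rot: [-3.079, -0.622, 0.001]
wrist_force: [-0.4, 0.8, -0.1]
finger_gap: 0.005
grip_force: 0.0
```

>>> play_rows(
  motion=[0,0,0.1,0,0,0,0,0,0,0,0,0],
)

```text
time_s: 7.28
eef_pos: [0.4105, -0.0965, -0.0038]
ee_rot: [-3.079, -0.622, 0.001]
wrist_force: [-0.5, -0.6, 0.1]
finger_gap: 0.008
grip_force: 0.0
```

>>> play_rows(
  motion=[0,0,0.1,0,0,0,0,0,0,0,0,0],
)

```text
time_s: 7.45
eef_pos: [0.4105, -0.0964, -0.0067]
ee_rot: [-3.079, -0.622, 0.001]
wrist_force: [-0.2, -0.2, -0.4]
finger_gap: 0.004
grip_force: 0.0
```

>>> play_rows(
  motion=[0,0,0.1,0,0,0,0,0,0.1,0,0,0,0,0,0,0,0,0],
)

```text
time_s: 7.7
eef_pos: [0.4103, -0.0964, -0.013]
ee_rot: [-3.079, -0.622, 0.002]
wrist_force: [-0.3, -0.4, -0.0]
finger_gap: 0.009
grip_force: 0.0
```

>>> play_rows(
  motion=[0,0,0.1,0,0,0,0,0,0,0,0,0],
)

```text
time_s: 7.87
eef_pos: [0.4104, -0.0965, -0.0158]
ee_rot: [-3.079, -0.622, 0.001]
wrist_force: [0.0, -0.1, -0.3]
finger_gap: 0.002
grip_force: 0.0
```

>>> play_rows(
  motion=[0,0,0.1,0,0,0,0,0,0,0,0,0],
)

```text
time_s: 8.03
eef_pos: [0.4105, -0.0965, -0.0187]
ee_rot: [-3.079, -0.622, 0.001]
wrist_force: [-1.2, -0.2, 0.5]
finger_gap: 0.007
grip_force: 0.0
```

>>> play_rows(
  motion=[0,0,0.1,0,0,0,0,0,0,0,0,0],
)

```text
time_s: 8.2
eef_pos: [0.4105, -0.0964, -0.0217]
ee_rot: [-3.079, -0.622, 0.001]
wrist_force: [0.4, 0.8, -1.0]
finger_gap: 0.005
grip_force: 0.0
```

>>> play_rows(
  motion=[0,0,0.1,0,0,0,0,0,0,0,0,0],
)

```text
time_s: 8.37
eef_pos: [0.4105, -0.0964, -0.0247]
ee_rot: [-3.079, -0.622, 0.001]
wrist_force: [-0.7, -0.4, 0.4]
finger_gap: 0.005
grip_force: 0.0
```

>>> play_rows(
  motion=[0,0,0.1,0,0,0,0,0,0,0,0,0],
)

```text
time_s: 8.53
eef_pos: [0.4104, -0.0964, -0.0277]
ee_rot: [-3.079, -0.622, 0.001]
wrist_force: [0.2, -0.1, -0.4]
finger_gap: 0.007
grip_force: 0.0
```

```bash
python3 - <<'E'
from h import *
p=get_obs()['eef_pos'];print(p)
for dz in(0,.02,.03,.036,.05):print(dz,proj('wrist',p+[0,0,dz]).round(),proj('scene',p+[0,0,dz]).round(), proj('wrist',p+[.0108*dz/.036,.0047*dz/.036,dz]).round())
w=capture('wrist')[:,:,::-1];s=capture('scene')[:,:,::-1]
cv2.imwrite('pics/w5.png',w);cv2.imwrite('pics/s5.png',s)
u=proj('scene',p)[0].astype(int);print(u)
out=np.zeros((600,800,3),np.uint8);out[:,:400]=cv2.resize(w[180:330,230:330],(400,600),interpolation=cv2.INTER_CUBIC)
out[:,400:]=cv2.resize(s[u[1]-75:u[1]+15,u[0]-30:u[0]+30],(400,600),interpolation=cv2.INTER_CUBIC)
cv2.imwrite('pics/m5.png',out)
E
```

```text
[ 0.41044801 -0.09643484 -0.02774996]
0 [[279. 233.]] [[351. 243.]] [[279. 233.]]
0.02 [[279. 243.]] [[352. 238.]] [[279. 233.]]
0.03 [[279. 249.]] [[352. 235.]] [[279. 233.]]
0.036 [[279. 253.]] [[352. 233.]] [[279. 233.]]
0.05 [[280. 263.]] [[352. 229.]] [[279. 233.]]
[350 242]
```

View pics/m5.png

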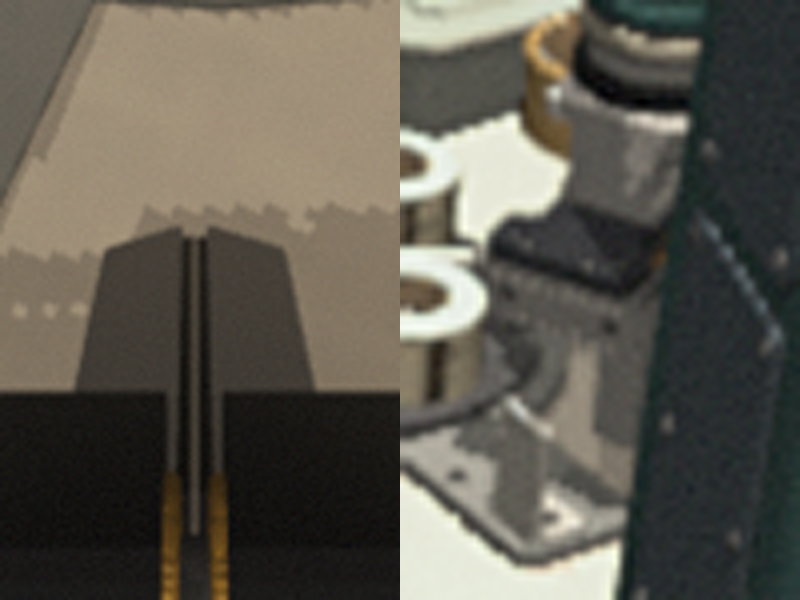

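The wrist crop puts the tips at v≈237. Allowing for the 8 mm half-width, the real tips are about 30–35 mm short of the reported TCP, which fits the pin-top contact (true 75 mm at reported 39.5). So true tip z ≈ reported + 34 mm, and I'll work at reported z ≈ 3 mm.

>>> play_rows(
  motion=[0,0,-0.85,0,0,0,0,0,-0.85,0,0,0,0,0,-0.85,0,0,0,0,0,-0.85,0,0,0,0,0,0,0,0,0],
)

```text
time_s: 9.05
eef_pos: [0.4147, -0.098, 0.0806]
ee_rot: [3.073, 0.621, 0.015]
wrist_force: [0.3, -0.7, 0.0]
finger_gap: 0.006
grip_force: 0.0
```

```bash
python3 to.py .52 .1355 .003
```

```text
[ 0.4147 -0.098   0.0806] [3.073 0.621 0.015] [ 0.3 -0.7  0. ] 9.05 units [ 6.24 -5.83  2.59]
```

>>> play_rows(
  motion=[0.8,-0.71,0,0,0,0,0.8,-0.71,0,0,0,0,0.8,-0.71,0,0,0,0,0.8,-0.71,0,0,0,0,0.8,-0.71,0,0,0,0],
)

```text
time_s: 9.47
eef_pos: [0.4802, 0.0495, 0.074]
ee_rot: [3.079, 0.622, -0.001]
wrist_force: [0.6, -0.2, -0.3]
finger_gap: 0.006
grip_force: 0.0
```

>>> play_rows(
  motion=[0.8,-0.71,0,0,0,0,0.8,-0.71,0,0,0,0,0.8,-0.71,0,0,0,0,0,0,0,0,0,0,0,0,0,0,0,0],
)

```text
time_s: 9.88
eef_pos: [0.5212, 0.136, 0.0735]
ee_rot: [3.078, 0.626, -0.003]
wrist_force: [0.2, -0.8, 0.4]
finger_gap: 0.006
grip_force: 0.0
```

```bash
python3 to.py .52 .1355 .003
```

```text
[0.5212 0.136  0.0735] [ 3.078e+00  6.260e-01 -3.000e-03] [ 0.2 -0.8  0.4] 9.8833 units [-0.04 -0.    2.35]
```

>>> play_rows(
  motion=[0,0,0.6,0,0,0,0,0,0.6,0,0,0,0,0,0.6,0,0,0,0,0,0.55,0,0,0,0,0,0,0,0,0],
)

```text
time_s: 10.3
eef_pos: [0.5176, 0.133, -0.0001]
ee_rot: [3.08, 0.62, -0.014]
wrist_force: [-0.8, -0.7, -0.0]
finger_gap: 0.005
grip_force: 0.0
```

>>> play_rows(
  motion=[0.2,0,0,0,0,0,0.2,0,0,0,0,0,0.2,0,0,0,0,0,0.15,0,0,0,0,0,0,0,0,0,0,0],
)

```text
time_s: 10.72
eef_pos: [0.5441, 0.1442, 0.0054]
ee_rot: [3.079, 0.622, 0.004]
wrist_force: [0.4, -0.0, -0.3]
finger_gap: 0.005
grip_force: 0.0
```

>>> play_rows(
  motion=[0.15,0,0,0,0,0,0.15,0,0,0,0,0,0.15,0,0,0,0,0,0,0,0,0,0,0],
)

```text
time_s: 11.05
eef_pos: [0.5558, 0.1494, 0.0043]
ee_rot: [-3.079, -0.623, -0.002]
wrist_force: [0.4, -0.2, -0.9]
finger_gap: 0.002
grip_force: 0.0
```

>>> play_rows(
  motion=[0.15,0,0,0,0,0,0.15,0,0,0,0,0,0.1,0,0,0,0,0,0,0,0,0,0,0],
)

```text
time_s: 11.38
eef_pos: [0.5666, 0.1538, 0.0041]
ee_rot: [3.079, 0.622, 0.001]
wrist_force: [0.0, -0.4, 0.4]
finger_gap: 0.005
grip_force: 0.0
```

>>> play_rows(
  motion=[0.1,0,0,0,0,0,0,0,0,0,0,0],
)

```text
time_s: 11.55
eef_pos: [0.5689, 0.155, 0.0041]
ee_rot: [-3.079, -0.622, -0.0]
wrist_force: [0.4, 0.2, 0.2]
finger_gap: 0.002
grip_force: 0.2
```

```bash
python3 - <<'E'
from h import *
o=get_obs();print(o['eef_pos'],o['wrist_force'])
w=capture('wrist');cv2.imwrite('pics/w6.png',w[:,:,::-1]);g=cv2.cvtColor(w,cv2.COLOR_RGB2GRAY)
A=np.array([.5954,.0767])
print('pivot',proj('wrist',[*A,.023]).round())
for d in(125,121,117,113,109,105,101,97,93):
    r=np.linspace(.015,.06,25);P=np.c_[A[0]+r*np.cos(np.deg2rad(d)),A[1]+r*np.sin(np.deg2rad(d)),0*r+.023]
    u=proj('wrist',P).round().astype(int);print(d,[int(g[v,x]) for x,v in u[::3]],u[-1])
E
```

```text
[0.56889859 0.15495392 0.00408755] [0.42482805 0.17549439 0.20442945]
pivot [[414. 252.]]
125 [208, 184, 146, 103, 101, 101, 102, 102, 101] [318 271]
121 [211, 204, 146, 102, 104, 102, 100, 99, 101] [317 265]
117 [203, 211, 101, 101, 101, 103, 103, 100, 98] [316 258]
113 [194, 198, 96, 93, 106, 105, 106, 103, 147] [316 252]
109 [193, 197, 97, 96, 97, 99, 104, 103, 181] [316 245]
105 [161, 176, 98, 98, 97, 98, 100, 97, 192] [317 239]
101 [95, 123, 100, 106, 117, 102, 98, 99, 95] [319 233]
97 [96, 94, 118, 119, 120, 117, 102, 120, 119] [321 226]
93 [96, 99, 116, 117, 116, 120, 122, 124, 120] [323 220]
```

>>> play_rows(
  motion=[0.1,0,0,0,0,0,0,0,0,0,0,0],
)

```text
time_s: 11.77
eef_pos: [0.5697, 0.1554, 0.004]
ee_rot: [3.079, 0.622, -0.007]
wrist_force: [-5.4, -3.1, 1.8]
finger_gap: 0.004
grip_force: 2.7
```

>>> play_rows(
  motion=[0.1,0,0,0,0,0,0,0,0,0,0,0],
)

```text
time_s: 11.93
eef_pos: [0.5695, 0.1554, 0.0039]
ee_rot: [3.078, 0.622, -0.017]
wrist_force: [-11.9, -5.1, 6.5]
finger_gap: 0.003
grip_force: 6.4
```

The firm stop came exactly where predicted for 0.42 rad, so the lever is unlocked. Now the spoke.

>>> play_rows(
  motion=[-0.6,0,0,0,0,0,-0.7,0,0,0,0,0,0,0,-0.8,0,0,0,0,0,-0.8,0,0,0,0,0,-0.7,0,0,0],
)

```text
time_s: 12.35
eef_pos: [0.538, 0.1423, 0.0742]
ee_rot: [-3.079, -0.622, -0.001]
wrist_force: [0.9, -0.5, 0.9]
finger_gap: 0.006
grip_force: 0.0
```

>>> play_rows(
  motion=[-0.4,0.9,0,0,0,0,-0.4,0.9,0,0,0,0,-0.4,0.9,0,0,0,0,-0.4,0.9,0,0,0,0,-0.4,0.9,0,0,0,0],
)

```text
time_s: 12.77
eef_pos: [0.5359, -0.0066, 0.0738]
ee_rot: [3.079, 0.623, 0.003]
wrist_force: [-0.2, 0.4, 0.9]
finger_gap: 0.005
grip_force: 0.0
```

>>> play_rows(
  motion=[-0.4,0.9,0,0,0,0,-0.4,0.9,0,0,0,0,-0.4,0.9,0,0,0,0,-0.4,0.9,0,0,0,0,0,0,0,0,0,0],
)

```text
time_s: 13.18
eef_pos: [0.5334, -0.1288, 0.0736]
ee_rot: [3.078, 0.614, 0.002]
wrist_force: [-0.6, 0.5, 0.5]
finger_gap: 0.007
grip_force: 0.0
```

```bash
python3 to.py .515 -.164 .003
```

```text
[ 0.5334 -0.1288  0.0736] [3.078e+00 6.140e-01 2.000e-03] [-0.6  0.5  0.5] 13.1833 units [-1.02  0.84  2.36]
```

>>> play_rows(
  motion=[-0.5,0.45,0,0,0,0,-0.5,0.45,0,0,0,0,0,0,0,0,0,0,0,0,0.8,0,0,0,0,0,0.8,0,0,0],
)

```text
time_s: 13.6
eef_pos: [0.5185, -0.1603, 0.0272]
ee_rot: [3.077, 0.621, 0.01]
wrist_force: [0.5, -1.0, -0.7]
finger_gap: 0.006
grip_force: 0.0
```

>>> play_rows(
  motion=[0,0,0.7,0,0,0,0,0,0,0,0,0],
)

```text
time_s: 13.77
eef_pos: [0.5128, -0.1576, -0.0005]
ee_rot: [-3.073, -0.622, 0.011]
wrist_force: [-0.9, -0.5, -0.7]
finger_gap: 0.007
grip_force: 0.0
```

```bash
sed -i 's/,.036\];print/,.003];print/' arc.py; python3 arc.py 237 225 213 201 189 177 165 153 141 129 122 117
```

```text
[ 5.128e-01 -1.576e-01 -5.000e-04] [-0.9 -0.5 -0.7] 13.7667
237.0 [ 0.505 -0.158  0.003] [-0.25 -0.1  -0.11]
225.0 [ 0.481 -0.145  0.003] [-0.55 -0.69  0.01]
213.0 [ 0.461 -0.127  0.003] [-0.4  -0.82  0.01]
201.0 [ 0.445 -0.105  0.003] [-0.21 -0.88  0.01]
189.0 [ 0.434 -0.082  0.003] [-0.04 -0.83  0.01]
177.0 [ 0.428 -0.058  0.003] [ 0.14 -0.84  0.01]
165.0 [ 0.428 -0.031  0.003] [ 0.32 -0.82  0.  ]
153.0 [ 0.433 -0.005  0.003] [ 0.5  -0.75  0.  ]
141.0 [0.444 0.02  0.003] [ 0.66 -0.63  0.  ]
129.0 [0.46  0.043 0.003] [ 0.8  -0.48 -0.  ]
122.0 [0.472 0.054 0.003] [ 0.52 -0.19 -0.  ]
117.0 [0.482 0.062 0.003] [ 0.39 -0.1  -0.  ]
```

Pushing at half speed, with a check after the first part.

>>> play_rows(
  motion=[-0.25,-0.05,0,0,0,0,-0.28,-0.34,0,0,0,0,-0.27,-0.35,0,0,0,0,-0.2,-0.41,0,0,0,0,-0.2,-0.41,0,0,0,0],
)

```text
time_s: 14.18
eef_pos: [0.4661, -0.1315, 0.0069]
ee_rot: [3.076, 0.622, 0.008]
wrist_force: [1.3, 0.0, 0.2]
finger_gap: 0.003
grip_force: 0.5
```

>>> play_rows(
  motion=[0,0,0,0,0,0],
)

```text
time_s: 14.27
eef_pos: [0.4645, -0.1302, 0.0065]
ee_rot: [3.078, 0.624, 0.004]
wrist_force: [-0.1, -0.5, 0.3]
finger_gap: 0.004
grip_force: 0.0
```

```bash
cat > dial.py <<'E'
from h import *
# dial angle from black sleeves: darkness along spoke sleeves in the top image
def score(n):
    g=cv2.cvtColor(capture(n),cv2.COLOR_RGB2GRAY).astype(float);A=[.5532,-.0413]
    out={}
    for d in np.arange(-180,180,1):
        a=np.deg2rad(d);r=np.linspace(.108,.142,12)
        u=proj(n,np.c_[A[0]+r*np.cos(a),A[1]+r*np.sin(a),0*r+.054]).astype(np.float32)
        ok=(u>1).all()and(u[:,0]<558).all()and(u[:,1]<418).all()
        if ok:out[d]=cv2.remap(g.astype(np.float32),u[:,:1].copy(),u[:,1:].copy(),cv2.INTER_LINEAR).mean()
    return out
for n in('top','wrist'):
    s=score(n);k=[d for d in s if s[d]<75 and s[d]<=min(s.get(d+j,999) for j in range(-8,9))]
    print(n,[(int(d),round(float(s[d]))) for d in k])
E
python3 dial.py; python3 arc.py 213 201 189
```

```text
top [(-146, 41), (-126, 50), (-104, 53), (-25, 39), (92, 53)]
wrist [(-144, 26), (-135, 56)]
[ 0.4658 -0.1315  0.0062] [ 0.2  0.2 -0.2] 14.3667
213.0 [ 0.461 -0.127  0.003] [-0.09 -0.2   0.11]
201.0 [ 0.445 -0.105  0.003] [-0.21 -0.88 -0.  ]
189.0 [ 0.434 -0.082  0.003] [-0.04 -0.83 -0.  ]
```

The dial has turned about 22°, with the sleeves at -25°, 92–95° and -145°. Continuing.

>>> play_rows(
  motion=[-0.15,-0.5,0.05,0,0,0,-0.15,-0.5,0.05,0,0,0,-0.06,-0.44,0,0,0,0,-0.02,-0.42,0,0,0,0,0.05,-0.42,0,0,0,0],
)

```text
time_s: 14.78
eef_pos: [0.4292, -0.0718, 0.0019]
ee_rot: [3.078, 0.621, 0.002]
wrist_force: [0.2, -1.1, 0.4]
finger_gap: 0.007
grip_force: 0.5
```

>>> play_rows(
  motion=[0.1,-0.42,0,0,0,0,0.15,-0.42,0,0,0,0,0.15,-0.4,0,0,0,0,0.25,-0.38,0,0,0,0,0,0,0,0,0,0],
)

```text
time_s: 15.2
eef_pos: [0.4281, -0.0174, 0.0015]
ee_rot: [-3.077, -0.626, -0.001]
wrist_force: [-0.0, -0.2, -0.3]
finger_gap: 0.007
grip_force: 0.0
```

```bash
python3 dial.py; python3 arc.py 165 153 141 129 122 117
```

```text
top [(-142, 44), (-85, 47), (35, 42), (151, 50), (166, 52), (179, 73)]
wrist [(-179, 46), (158, 45), (178, 47)]
[ 0.4278 -0.0191  0.0013] [ 0.1 -0.3 -0.6] 15.3
165.0 [ 0.428 -0.031  0.003] [-0.17  0.37 -0.06]
153.0 [ 0.433 -0.005  0.003] [ 0.5  -0.75 -0.  ]
141.0 [0.444 0.02  0.003] [ 0.67 -0.63 -0.  ]
129.0 [0.46  0.043 0.003] [ 0.8  -0.48 -0.  ]
122.0 [0.472 0.054 0.003] [ 0.52 -0.19 -0.  ]
117.0 [0.482 0.062 0.003] [ 0.39 -0.1  -0.  ]
```

>>> play_rows(
  motion=[0.25,-0.38,0,0,0,0,0.3,-0.35,0,0,0,0,0.33,-0.32,0,0,0,0,0.35,-0.28,0,0,0,0,0.35,-0.25,0,0,0,0],
)

```text
time_s: 15.72
eef_pos: [0.4532, 0.0419, 0.0012]
ee_rot: [3.079, 0.621, -0.001]
wrist_force: [0.1, -2.6, -0.4]
finger_gap: 0.005
grip_force: 0.4
```

>>> play_rows(
  motion=[0,0,0,0,0,0],
)

```text
time_s: 15.8
eef_pos: [0.454, 0.0431, 0.0013]
ee_rot: [-3.079, -0.624, -0.001]
wrist_force: [0.4, -0.2, -0.2]
finger_gap: 0.005
grip_force: 0.0
```

```bash
python3 dial.py; python3 arc.py 129 125 122 119 117
```

```text
top [(-172, 61), (-110, 49), (7, 37), (118, 52), (176, 44)]
wrist [(-140, 60), (131, 39), (155, 19)]
[0.453  0.0419 0.0011] [0.4 0.5 0.1] 15.9
129.0 [0.46  0.043 0.003] [ 0.24  0.06 -0.06]
125.0 [0.467 0.05  0.003] [ 0.29 -0.12 -0.  ]
122.0 [0.472 0.054 0.003] [ 0.23 -0.07 -0.  ]
119.0 [0.478 0.059 0.003] [ 0.23 -0.06 -0.  ]
117.0 [0.482 0.062 0.003] [ 0.16 -0.03 -0.  ]
```

```bash
cat > fine.py <<'E'
from h import *
A=[.5532,-.0413]
def cen(im,c,w=14):
    g=cv2.cvtColor(im,cv2.COLOR_RGB2GRAY).astype(np.float32);D=np.arange(c-w,c+w+.1,.5);S=[]
    for d in D:
        a=np.deg2rad(d);r=np.linspace(.108,.142,12)
        u=proj('top',np.c_[A[0]+r*np.cos(a),A[1]+r*np.sin(a),0*r+.054]).astype(np.float32)
        S.append(cv2.remap(g,u[:,:1].copy(),u[:,1:].copy(),cv2.INTER_LINEAR).mean())
    S=np.array(S);m=S.argmin();k=abs(np.arange(len(S))-m)<=10;W=np.clip(85-S,0,None)*k
    return round(float((W*D).sum()/W.sum()),1),round(float(S.min()))
im0=cv2.imread('pics/top0.png')[:,:,::-1].copy();im=capture('top');cv2.imwrite('pics/tl.png',im[:,:,::-1])
print('ref a,c',cen(im0,-3),cen(im0,-123));print('now b,a',cen(im,-1),cen(im,-119))
E
python3 fine.py
```

```text
ref a,c (-2.4, 37) (-122.7, 50)
now b,a (8.4, 37) (-111.6, 49)
```

>>> play_rows(
  motion=[0.24,-0.05,0,0,0,0,0.2,-0.07,0,0,0,0,0,0,0,0,0,0],
)

```text
time_s: 16.2
eef_pos: [0.4649, 0.051, 0.0014]
ee_rot: [-3.079, -0.622, -0.001]
wrist_force: [-0.4, 0.5, -0.0]
finger_gap: 0.005
grip_force: 0.0
```

```bash
python3 fine.py; python3 arc.py 122 119 117
```

```text
ref a,c (-2.4, 37) (-122.7, 50)
now b,a (4.4, 37) (-115.5, 49)
[0.4645 0.0509 0.0013] [ 0.2 -0.3  0.6] 16.25
122.0 [0.472 0.054 0.003] [ 0.28 -0.01 -0.06]
119.0 [0.478 0.059 0.003] [ 0.23 -0.06  0.  ]
117.0 [0.482 0.062 0.003] [ 0.16 -0.03  0.  ]
```

>>> play_rows(
  motion=[0.2,-0.03,0,0,0,0,0.2,-0.03,0,0,0,0,0,0,0,0,0,0],
)

```text
time_s: 16.5
eef_pos: [0.4754, 0.0577, 0.0014]
ee_rot: [-3.079, -0.623, -0.002]
wrist_force: [-0.5, 0.1, -1.1]
finger_gap: -0.0
grip_force: 0.0
```

```bash
python3 fine.py; python3 arc.py 117
```

```text
ref a,c (-2.4, 37) (-122.7, 50)
now b,a (-0.6, 37) (-120.9, 49)
[0.4751 0.0574 0.0014] [-0.8 -0.8  0. ] 16.55
117.0 [0.482 0.062 0.003] [ 0.26 -0.04 -0.05]
```

1.8° left, about 4 mm.

>>> play_rows(
  motion=[0.07,0,0,0,0,0,0.06,0,0,0,0,0,0,0,0,0,0,0],
)

```text
time_s: 16.8
eef_pos: [0.4782, 0.0588, 0.0013]
ee_rot: [3.079, 0.622, 0.0]
wrist_force: [-0.1, -0.0, 0.6]
finger_gap: 0.001
grip_force: 0.0
```

```bash
python3 fine.py; python3 arc.py 117
```

```text
ref a,c (-2.4, 37) (-122.7, 50)
now b,a (-1.5, 37) (-121.6, 50)
[0.4781 0.0587 0.0013] [-1.   0.5 -0.1] 16.85
117.0 [0.482 0.062 0.003] [ 0.15 -0.04 -0.06]
```

>>> play_rows(
  motion=[0.06,0,0,0,0,0,0,0,0,0,0,0,-0.5,0,0,0,0,0,-0.5,0,0,0,0,0,0,0,-0.8,0,0,0],
)

```text
time_s: 17.27
eef_pos: [0.4447, 0.0472, 0.0198]
ee_rot: [-3.077, -0.621, 0.021]
wrist_force: [-0.0, -0.3, -0.7]
finger_gap: 0.008
grip_force: 0.0
```

>>> play_rows(
  motion=[0,0,-0.8,0,0,0,0,0,-0.8,0,0,0,0,0,0,0,0,0],
)

```text
time_s: 17.52
eef_pos: [0.4558, 0.0476, 0.0788]
ee_rot: [3.077, 0.622, 0.017]
wrist_force: [0.2, 0.1, 0.7]
finger_gap: 0.006
grip_force: 0.0
```

```bash
python3 fine.py; python3 to.py .616 .175 .003;python3 - <<'E'
from h import *
for c in ([.616,.175,.0]+np.array([0,0,.04]),):print(proj('top',c))
print('yellow',ray('top',210,215,.04))
E
```

```text
ref a,c (-2.4, 37) (-122.7, 50)
now b,a (-2.0, 36) (-122.4, 50)
[0.4545 0.0476 0.0763] [3.078 0.622 0.011] [-0.7 -0.  -0.8] 17.5667 units [ 6.59 -1.83  2.48]
[[232.18089817 193.45545506]]
yellow [0.55526348 0.23988101 0.04      ]
```

>>> play_rows(
  motion=[0.83,-0.22,0,0,0,0,0.83,-0.22,0,0,0,0,0.83,-0.22,0,0,0,0,0.83,-0.22,0,0,0,0,0.83,-0.22,0,0,0,0],
)

```text
time_s: 17.98
eef_pos: [0.5537, 0.1271, 0.0711]
ee_rot: [-3.079, -0.622, 0.004]
wrist_force: [-0.3, 0.1, -0.4]
finger_gap: 0.007
grip_force: 0.0
```

>>> play_rows(
  motion=[0.83,-0.22,0,0,0,0,0.83,-0.22,0,0,0,0,0.83,-0.22,0,0,0,0,0,0,0,0,0,0,0,0,0,0,0,0],
)

```text
time_s: 18.4
eef_pos: [0.6143, 0.1741, 0.0704]
ee_rot: [3.079, 0.624, -0.007]
wrist_force: [-0.3, 0.6, 0.1]
finger_gap: 0.002
grip_force: 0.0
```

```bash
python3 to.py .616 .175 .003
```

```text
[0.6143 0.1741 0.0704] [ 3.079  0.624 -0.007] [-0.3  0.6  0.1] 18.4 units [ 0.07 -0.    2.25]
```

>>> play_rows(
  motion=[0.05,0,0.6,0,0,0,0,0,0.6,0,0,0,0,0,0.6,0,0,0,0,0,0.45,0,0,0,0,0,0,0,0,0],
)

```text
time_s: 18.82
eef_pos: [0.6125, 0.173, 0.0011]
ee_rot: [3.079, 0.621, -0.014]
wrist_force: [-0.5, -0.1, 0.0]
finger_gap: 0.004
grip_force: 0.0
```

>>> play_rows(
  motion=[-0.2,0,0,0,0,0,-0.3,0,0,0,0,0,-0.3,0,0,0,0,0,-0.3,0,0,0,0,0,-0.2,0,0,0,0,0],
)

```text
time_s: 19.23
eef_pos: [0.5802, 0.1591, 0.0074]
ee_rot: [-3.079, -0.622, -0.004]
wrist_force: [1.4, 1.3, 0.4]
finger_gap: 0.004
grip_force: 0.9
```

>>> play_rows(
  motion=[-0.1,0,0,0,0,0,-0.1,0,0,0,0,0,0,0,0,0,0,0],
)

```text
time_s: 19.48
eef_pos: [0.5745, 0.1563, 0.0063]
ee_rot: [3.079, 0.622, 0.0]
wrist_force: [0.5, -0.3, 1.0]
finger_gap: 0.009
grip_force: 0.0
```

>>> play_rows(
  motion=[-0.1,0,0,0,0,0,0,0,0,0,0,0],
)

```text
time_s: 19.65
eef_pos: [0.572, 0.1553, 0.0058]
ee_rot: [3.079, 0.622, -0.0]
wrist_force: [1.3, 0.2, 0.7]
finger_gap: 0.004
grip_force: 0.3
```

>>> play_rows(
  motion=[-0.1,0,0,0,0,0,0,0,0,0,0,0],
)

```text
time_s: 19.82
eef_pos: [0.5701, 0.1545, 0.0058]
ee_rot: [3.079, 0.622, 0.003]
wrist_force: [2.5, 0.3, 0.7]
finger_gap: 0.006
grip_force: 1.7
```

>>> play_rows(
  motion=[-0.1,0,0,0,0,0,0,0,0,0,0,0],
)

```text
time_s: 19.98
eef_pos: [0.5703, 0.1545, 0.006]
ee_rot: [-3.078, -0.622, -0.014]
wrist_force: [10.1, 3.9, -3.8]
finger_gap: 0.002
grip_force: 5.3
```

>>> play_rows(
  motion=[-0.1,0,0,0,0,0,0,0,0,0,0,0],
)

```text
time_s: 20.15
eef_pos: [0.5704, 0.1545, 0.0062]
ee_rot: [-3.077, -0.621, -0.024]
wrist_force: [16.5, 6.3, -10.1]
finger_gap: 0.007
grip_force: 8.8
```

>>> play_rows(
  motion=[-0.15,0,0,0,0,0,0,0,0,0,0,0,0,0,0,0,0,0],
)

```text
time_s: 20.4
eef_pos: [0.5707, 0.1545, 0.0065]
ee_rot: [-3.076, -0.621, -0.039]
wrist_force: [27.5, 10.8, -16.3]
finger_gap: 0.004
grip_force: 14.0
```

>>> play_rows(
  motion=[0.7,0,0,0,0,0,0.8,0,0,0,0,0,0.3,0,-0.6,0,0,0,0,0,-0.9,0,0,0,0,0,-0.9,0,0,0],
)

```text
time_s: 20.82
eef_pos: [0.6077, 0.171, 0.0759]
ee_rot: [3.079, 0.623, -0.011]
wrist_force: [0.1, 0.8, -0.6]
finger_gap: 0.005
grip_force: 0.0
```

>>> play_rows(
  motion=[-0.5,0.9,-0.5,0,0,0,-0.5,0.9,-0.5,0,0,0,-0.5,0.9,-0.5,0,0,0,-0.5,0.9,0,0,0,0,-0.5,0.9,0,0,0,0],
)

```text
time_s: 21.23
eef_pos: [0.5923, 0.0164, 0.1239]
ee_rot: [3.079, 0.623, 0.0]
wrist_force: [0.9, -0.0, -0.9]
finger_gap: 0.001
grip_force: 0.0
```

>>> play_rows(
  motion=[-0.5,0.9,0,0,0,0,-0.5,0.9,0,0,0,0,-0.5,0.9,0,0,0,0,-0.7,0.9,0,0,0,0,-0.9,0.9,0,0,0,0],
)

```text
time_s: 21.65
eef_pos: [0.5584, -0.1436, 0.1218]
ee_rot: [-3.078, -0.623, 0.004]
wrist_force: [0.3, 0.5, 0.1]
finger_gap: 0.003
grip_force: 0.0
```

>>> play_rows(
  motion=[-0.9,0.9,0,0,0,0,-0.9,0.9,0,0,0,0,-0.9,0.9,0,0,0,0,-0.9,0.9,0,0,0,0,-0.9,0.9,0,0,0,0],
)

```text
time_s: 22.07
eef_pos: [0.4855, -0.3205, 0.1221]
ee_rot: [-3.077, -0.622, 0.003]
wrist_force: [1.3, 0.1, -0.6]
finger_gap: 0.005
grip_force: 0.0
```

```bash
python3 fine.py; python3 - <<'E'
from h import *
a=cv2.imread('pics/top0.png');b=cv2.imread('pics/tl.png')
def pin(im):
    g=cv2.cvtColor(im,cv2.COLOR_BGR2GRAY)[195:228,228:258].astype(float);w=np.clip(75-g,0,None);y,x=np.indices(g.shape);return (w*x).sum()/w.sum()+228,(w*y).sum()/w.sum()+195,w.sum()
print(pin(a),pin(b))
f=lambda i:cv2.resize(i[155:290,225:360],(400,400),interpolation=cv2.INTER_CUBIC)
s=capture('scene')[:,:,::-1];o=np.zeros((600,800,3),np.uint8);o[:400,:400]=f(a);o[:400,400:]=f(b)
o[400:,:285]=cv2.resize(s[160:258,240:380],(285,200));cv2.imwrite('pics/fin.png',o)
E
```

```text
ref a,c (-2.4, 37) (-122.7, 50)
now b,a (-2.0, 39) (-122.4, 50)
(np.float64(241.00374531835206), np.float64(214.3988764044944), np.float64(534.0)) (np.float64(241.01357466063348), np.float64(214.39592760180994), np.float64(442.0))
```

View pics/fin.png

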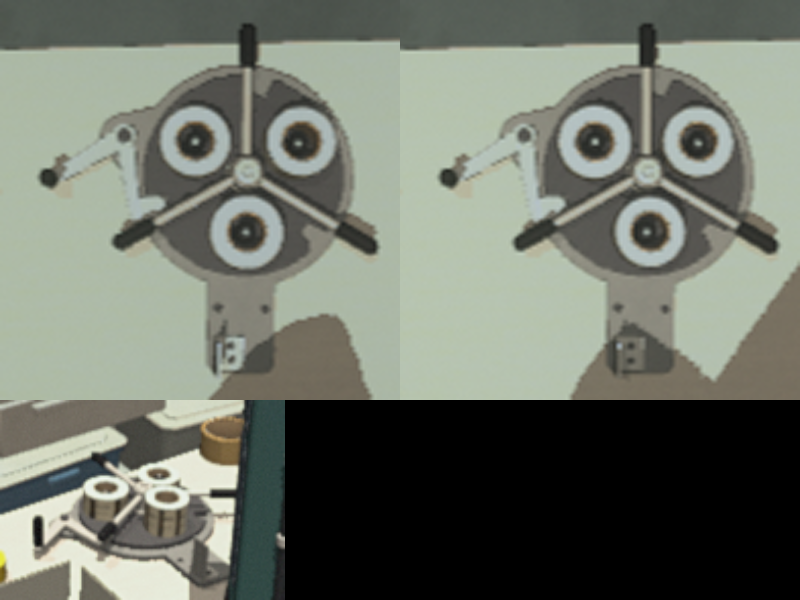

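The pin is at the same pixel as at the start (241.0, 214.4), so the lever is home. The dial is at its station, and in the scene view the tall roll stands at the front by the blade.

```bash
python3 -c "
from cell import *
print(job_done())"
```

```text
the job is handed in; nothing more can be done
None
```

The tallest roll now stands at the front by the peel blade and the lever is pushed home to its stop, confirmed by camera; on the first try the fingertip ran about 34 mm too high, rode onto the lever pin (about 5 N) and passed over the spoke without moving either, so I lowered it and repeated both pushes, and handed the job in at about 22 s.

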